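# Spread the cartons in the counter showcase

### The arm

A 6-joint arm with a two-finger parallel gripper is mounted at the origin on the work surface. World frame = base frame: x ahead of the robot, y to its left, z up, the work surface at z = 0. Lengths are in mm, angles in degrees, forces in N, time in s.
With the tool pointing down it reaches from about 300 to 850 mm from the base axis. Payload 4.2 kg.
Tool frame: the origin (TCP) lies at the very end of the fingers, on their centre line; the grasp point (between the pads) lies 19 mm behind it; z points along the fingers, y is the line along which they close (so a half turn about z gives the same grasp; the last joint's range is limited). The gripper opens to 91 mm and grips with 3 to 60 N. Pads are 32 mm wide; open, the fingers measure 118 mm over their backs; the gripper's body (76 mm by 178 mm) begins 60 mm behind the grasp point.
Start: joints at [-71.448, 18.312, 89.639, -0, 72.044, -1.146], TCP at [193.817, -541.367, 213.976] pointing down, gripper open.
Joint ranges: [-177.97, 177.97], [-48.28, 115.42], [12.27, 149.76], [-77.06, 257.06], [2.81, 150.46], [-146.56, 146.56]. Speed limits (degrees/s): [147.25, 147.25, 180, 180, 180, 180].

### API

Orientations are given as [roll, pitch, yaw] about the fixed x, y, z axes, in that order (R = Rz(yaw) Ry(pitch) Rx(roll)).
In Python, from workcell import env, grab_frame gives the robot as it stands. The module is installed in compiled form; this text tells all that it offers.
- The arm moves only by the tool move_arm, never from a script. Its argument "plan" is a list of rows, each an object of numbers: "tx", "ty", "tz": the shift along the tool's x, y, z in cm; "wx", "wy", "wz": the turn, a rotation vector about the tool's x, y, z in rad. In form: [{"tx": .., "ty": .., "tz": .., "wx": .., "wy": .., "wz": ..}, ...]. A call has 1 to 12 rows; each row shifts and turns the commanded pose from where the row before left it, along the tool's axes as they then stand; what a row does not reach is not made up. A row lasts 1/12 s, in which the tool goes at most 41.7 mm and 7.16 degrees, less where a joint would pass 70% of its speed; a pose out of reach is approached as far as the arm can. A call is refused whole if a number of a shift passes 4.17 or a number of a turn 0.125, either way. A call with a gripper value outside its range is refused whole. "gripper" is the finger opening in cm, from 0 to 9.12, set as the call begins (left out, the last holds). The fingers move at their own pace and stop on an object; "force" is the grip in N (left out, the last holds). Time passes only in rows, so rows that do not move let the fingers close. It gives the time, the measured TCP pose, the force, the opening and the grip force at its end, in the units of the state.
- env.state(): the state, without advancing time (a new reading comes with each control period).
- grab_frame(name): name is "scene" or "top"; returns a dict with "color" (420x560x3 uint8, red, green, blue), "vfov" (degrees; the focal length in pixels is half the picture's height over the tangent of half this angle, whatever the lens; pixels are square), "cx", "cy" (the principal point, pixels), "view" (4x4, takes a point from world to camera coordinates). Camera axes: x right, y up, looking along -z (the intrinsics and any distortion apply to the point x, -y, -z); pixel columns grow to the right and rows downward; lengths in mm; the calibration is good to about 2 mm. A picture is of the moment at which its call begins. There is no depth.
- env.job_done(): hands the job in; it is judged then, once.
The state is a dict: "time_s": time; "qpos": joint angles; "qvel": joint speeds; "effort": joint torques, N m; "ee_pos": TCP position; "ee_rot": TCP orientation; "force": force on the tool from outside, world axes, zero at the start; "torque": the same for the moment, N m; "gripper_width": finger opening in mm; "gripper_force": force on a finger pad.
Only numpy, scipy, OpenCV 4.12 (cv2) and the standard library are available. Lean on these libraries where they do the work, as an engineer would, in place of code of your own. Each camera call takes 0.05 s, during which the arm holds its last target. There are 200 camera calls.

### The job

Slide the glass cover of the yellow counter showcase all the way open, spread the heap of four medicine cartons so that they lie flat in a single layer on the bay's floor, one out towards each corner of the bay, then slide the cover fully shut again. Leave the other things on the counter where they are.

Things in the scene. Friction and masses are not known exactly. Their poses are not given: they have to be found in the camera images.
- case: low fixed showcase, 260 (x) x 500 (y) x 88 mm high, yellow walls with aluminium rails on the two long sides (rail tops 88 mm above the counter). Its -y half is an open bay, inside 240 x 240 mm, walled all round, floor 15 mm above the counter; its +y half is a solid green deck. Origin: centre of its underside, on the counter; x across, y along the rails from bay to deck
- bay (a point): centre of the bay's white floor, 15 mm above the counter; axes as the case's. It is 120 mm to each inner wall; the rail tops are 73 mm above it
- cover (a joint): travel in m of the glass cover along the case's +y: 0 = fully shut over the bay, 0.24 = fully open over the deck. It may start slightly ajar; it slides with about 2 N and stays where it is left
- cover_handle (a point): centre of the top of the black handle bar on the glass cover (moves with it): bar 110 mm along the case's x, 14 mm thick along y, standing 25 mm above the glass. The glass top (6 mm thick, 232 x 250 mm, aluminium end strips) is 83 mm above the counter, the bar's top 108 mm. The bar stands 50 mm in from the cover's -y end
- carton_a: medicine carton, a rigid box 90 x 30 x 30 mm (long along its own x), about 60 g, white with one band in red; origin at the centre of the box. Starts at the bottom of the heap
- carton_b: medicine carton, a rigid box 90 x 30 x 30 mm (long along its own x), about 60 g, white with one band in blue; origin at the centre of the box. Starts on top of the heap, crosswise on a and c
- carton_c: medicine carton, a rigid box 90 x 30 x 30 mm (long along its own x), about 60 g, white with one band in orange; origin at the centre of the box. Starts at the bottom of the heap, parallel to a, with a gap of about 42 mm between them
- carton_d: medicine carton, a rigid box 90 x 30 x 30 mm (long along its own x), about 60 g, white with one band in green; origin at the centre of the box. Starts on top of the heap, parallel to b, with a gap of about 42 mm between them
- shampoo: blue bottle, 56 mm diameter, 170 mm tall, bystander; origin at the centre of its underside
- cream_tub: round tub, 90 mm diameter, 70 mm tall, bystander; origin at the centre of its underside
- ledger: flat orange folder, 220 x 160 x 20 mm, bystander; origin at the centre of its underside

How it is judged:
By the outcome, as a careful person would: the job done as asked, in the order asked, and still so for the second after the job is handed in, with the robot touching nothing.
It also fails if it takes over 72 s, if anything falls off the work surface, if the arm or the gripper's body presses on something with over 40 N, if the wrist force passes 120 N, or if a joint passes its speed limit or range.

## Working session

There is one attempt and no reset: what is moved stays moved. The work goes in short steps, Python scripts to look and compute and a tool call to move; the robot and the scene stay as the last step left them, time stands still between calls to the robot, and variables do not carry over. Pictures are saved under pics/ and viewed, at most 10 in all, crops included, and the job is handed in when it is done.

Besides the shell and the picture viewer there is one more tool, called after "Call:" as a command line: name --argument value ..., lists and objects as JSON in quotes. move_arm: Moves the arm, as the interface text tells. Its arguments: {"type":"object","properties":{"plan":{"type":"array","items":{"type":"object","properties":{"tx":{"type":"number"},"ty":{"type":"number"},"tz":{"type":"number"},"wx":{"type":"number"},"wy":{"type":"number"},"wz":{"type":"number"}}}},"gripper":{"type":"number"},"force":{"type":"number"}},"required":["plan"]}

```bash
mkdir -p pics; ls; python3 - <<'E'
from workcell import env, grab_frame
import cv2,numpy as np
print(env.state())
ims=[]
for n in("scene","top"):
    f=grab_frame(n); print(n,{k:(v if k!='color' else v.shape) for k,v in f.items()})
    np.save(f'pics/{n}0.npy',f['color'])
    cv2.imwrite(f'pics/{n}0.png',cv2.resize(f['color'][:,:,::-1],(784,588)))
E
```

```text
pics
{'time_s': 0.0, 'qpos': array([-7.14484235e+01,  1.83490158e+01,  8.97058518e+01,  8.54746774e-04,
        7.20419608e+01, -1.14546180e+00]), 'qvel': array([ 0.00391591, -0.08367049, -0.0193591 ,  0.00194858,  0.04722929,
        0.11724728]), 'effort': array([ 1.39592303e-03, -4.12456834e+01, -2.31975800e+01,  7.30003905e-02,
        4.57438873e-02, -1.51195741e-04]), 'ee_pos': array([ 193.65411445, -540.88384993,  213.1503369 ]), 'ee_rot': array([-1.79903207e+02, -2.74816866e-03,  1.96967717e+01]), 'force': array([0.2375853 , 0.60541537, 0.42664948]), 'torque': array([0.03792178, 0.03071583, 0.01753342]), 'gripper_force': 0.0, 'gripper_width': 90.78880741217411}
scene {'color': (420, 560, 3), 'vfov': 46.8590363345395, 'cx': 284.42303752322493, 'cy': 210.31944684277107, 'view': array([[ 8.66473167e-01,  4.98984322e-01,  1.54562772e-02,
        -5.05101090e+02],
       [-2.95434669e-01,  4.87565626e-01,  8.21582690e-01,
         1.05597840e+02],
       [ 4.02420932e-01, -7.16445676e-01,  5.69879800e-01,
        -1.81442385e+03],
       [ 0.00000000e+00,  0.00000000e+00,  0.00000000e+00,
         1.00000000e+00]])}
top {'color': (420, 560, 3), 'vfov': 45.55081530449673, 'cx': 288.9350836965182, 'cy': 212.96513078482081, 'view': array([[ 6.14100872e-04, -9.99977514e-01, -6.67789447e-03,
         2.34865058e+00],
       [ 9.88303645e-01, -4.11458764e-04,  1.52498313e-01,
        -5.87233816e+02],
       [-1.52497632e-01, -6.69343680e-03,  9.88281170e-01,
        -1.30048433e+03],
       [ 0.00000000e+00,  0.00000000e+00,  0.00000000e+00,
         1.00000000e+00]])}
```

View pics/top0.png

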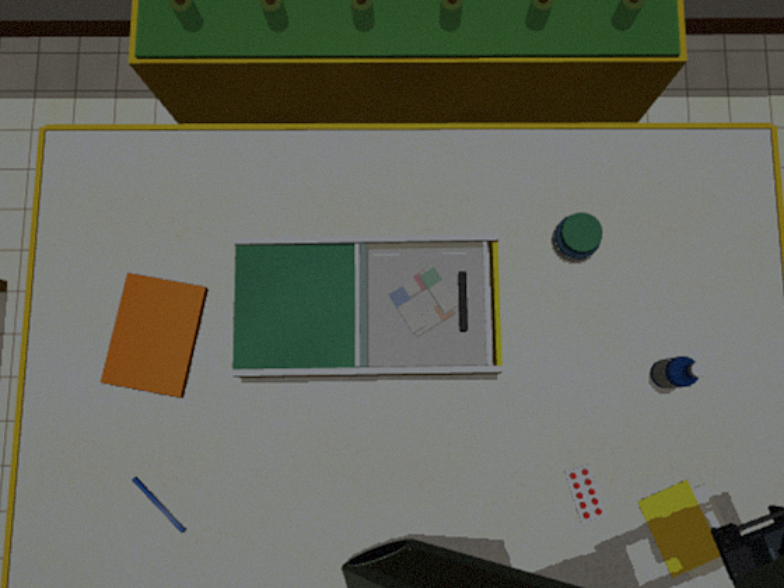

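View pics/scene0.png

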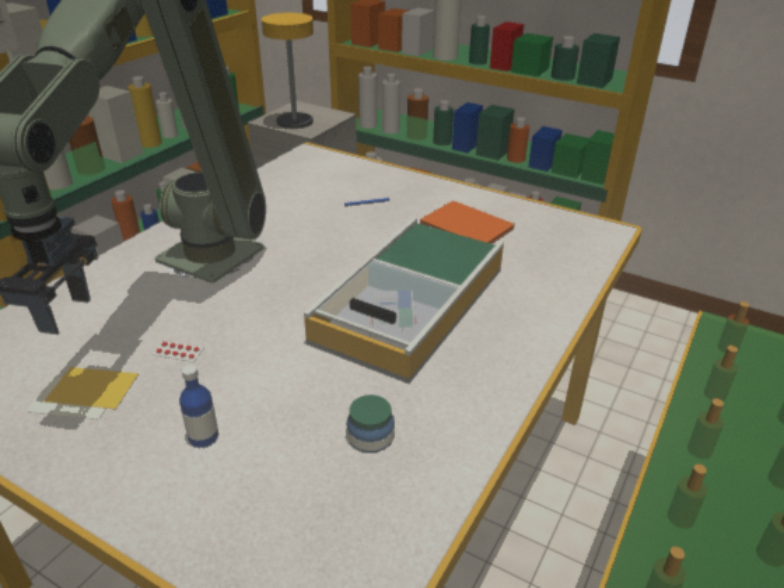

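The top view shows the case with the deck to the left (+y). The handle is near (331,215) in original pixels and the heap near (305,212). The scene view agrees.

```bash
cat > h.py <<'E'
import numpy as np,cv2
from workcell import env,grab_frame
def cam(f):
    h=f['color'].shape[0]; F=h/2/np.tan(np.radians(f['vfov'])/2); return F
def ray(f,uv,z):
    F=cam(f);uv=np.atleast_2d(uv).astype(float)
    d=np.c_[(uv[:,0]-f['cx'])/F,-(uv[:,1]-f['cy'])/F,-np.ones(len(uv))]
    V=f['view'];R=V[:3,:3];c=-R.T@V[:3,3];w=d@R
    return c+w*((np.asarray(z)-c[2])/w[:,2])[:,None]
def proj(f,P):
    P=np.atleast_2d(P);V=f['view'];q=P@V[:3,:3].T+V[:3,3];F=cam(f)
    return np.c_[f['cx']+F*q[:,0]/-q[:,2],f['cy']-F*q[:,1]/-q[:,2]]
def rect(m):
    cs,_=cv2.findContours(m.astype(np.uint8),cv2.RETR_EXTERNAL,cv2.CHAIN_APPROX_NONE)
    c=max(cs,key=cv2.contourArea);return cv2.boxPoints(cv2.minAreaRect(c)),cv2.contourArea(c)
E
python3 - <<'E'
from h import *
f=grab_frame('top');im=f['color'];H=cv2.cvtColor(im,cv2.COLOR_RGB2HSV)
roi=np.zeros(im.shape[:2],bool);roi[165:275,160:365]=1
np.set_printoptions(precision=1,suppress=True)
b,a=rect(roi&(H[...,2]<70)&(np.arange(560)[None]>320)&(np.arange(560)[None]<342)&(np.arange(420)[:,None]>185)&(np.arange(420)[:,None]<245));print('handle',a,b,ray(f,b,105),ray(f,b,105).mean(0))
g=roi&(H[...,0]>60)&(H[...,0]<85)&(H[...,1]>100)&(np.arange(560)[None]<262)
b,a=rect(g);print('deck',a,ray(f,b,83))
yl=roi&(H[...,0]>22)&(H[...,0]<34)&(H[...,1]>150)
b,a=rect(yl);print('yellow',b,ray(f,b,80))
c=im[165:275,160:365,::-1];cv2.imwrite('pics/crop0.png',cv2.resize(c[:, 85:],None,fx=6,fy=5.4,interpolation=cv2.INTER_CUBIC)[:600])
s=grab_frame('scene');cv2.imwrite('pics/crop1.png',cv2.resize(s['color'][150:280,210:370,::-1],None,fx=4.6,fy=4.6,interpolation=cv2.INTER_CUBIC))
E
```

```text
handle 199.0 [[326.7 194. ]
 [332.4 193.9]
 [333.7 235.9]
 [328.  236.1]] [[ 627.4  -95.5  105. ]
 [ 627.9 -110.2  105. ]
 [ 518.7 -112.2  105. ]
 [ 518.2  -97.6  105. ]] [ 573.  -103.9  105. ]
deck 7291.0 [[686.  325.3  83. ]
 [685.8 100.   83. ]
 [453.6  97.2  83. ]
 [453.6 316.5  83. ]]
yellow [[350.3 173. ]
 [354.9 172.9]
 [358.  260. ]
 [353.4 260.1]] [[ 688.9 -160.3   80. ]
 [ 689.3 -172.4   80. ]
 [ 459.1 -176.    80. ]
 [ 458.7 -164.2   80. ]]
```

View pics/crop0.png

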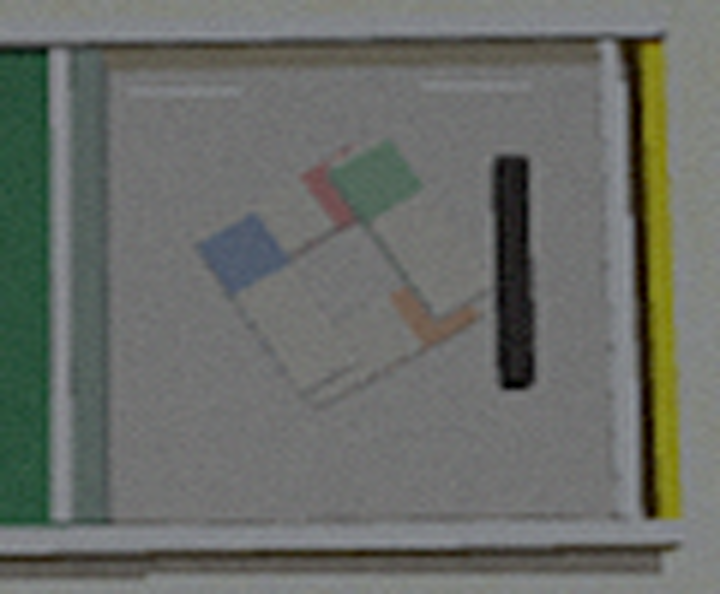

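The crop shows the cover ajar, with the dark gap beside the yellow wall at about (350,215). The handle is at world (573,-104), the case yaw is about 1°, and b and d cross over a and c.

Call:
move_arm --plan '[{"wz": 0.109},{"wz": 0.109},{"wz": 0.109},{"tx": 2.15,"ty": -2.39},{"tx": 2.15,"ty": -2.39},{"tx": 2.15,"ty": -2.39},{"tx": 2.15,"ty": -2.39},{"tx": 2.15,"ty": -2.39},{"tx": 2.15,"ty": -2.39},{"tx": 2.15,"ty": -2.39},{"tx": 2.15,"ty": -2.39},{"tx": 2.15,"ty": -2.39}]' --gripper 5

```text
schema error: expected keys tx, ty, tz, wx, wy, wz
```

Call:
move_arm --plan '[{"tx": 0,"ty": 0,"tz": 0,"wx": 0,"wy": 0,"wz": 0.109},{"tx": 0,"ty": 0,"tz": 0,"wx": 0,"wy": 0,"wz": 0.109},{"tx": 0,"ty": 0,"tz": 0,"wx": 0,"wy": 0,"wz": 0.109},{"tx": 2.15,"ty": -2.39,"tz": 0,"wx": 0,"wy": 0,"wz": 0},{"tx": 2.15,"ty": -2.39,"tz": 0,"wx": 0,"wy": 0,"wz": 0},{"tx": 2.15,"ty": -2.39,"tz": 0,"wx": 0,"wy": 0,"wz": 0},{"tx": 2.15,"ty": -2.39,"tz": 0,"wx": 0,"wy": 0,"wz": 0},{"tx": 2.15,"ty": -2.39,"tz": 0,"wx": 0,"wy": 0,"wz": 0},{"tx": 2.15,"ty": -2.39,"tz": 0,"wx": 0,"wy": 0,"wz": 0},{"tx": 2.15,"ty": -2.39,"tz": 0,"wx": 0,"wy": 0,"wz": 0},{"tx": 2.15,"ty": -2.39,"tz": 0,"wx": 0,"wy": 0,"wz": 0},{"tx": 2.15,"ty": -2.39,"tz": 0,"wx": 0,"wy": 0,"wz": 0}]' --gripper 5

```text
time_s: 1.2
ee_pos: [384.4, -321.6, 213.9]
ee_rot: [180.0, 0.0, 1.0]
force: [0.7, 0.3, 0.8]
gripper_width: 49.5
gripper_force: 0.0
```

Call:
move_arm --plan '[{"tx": 2.41,"ty": -2.68,"tz": 0,"wx": 0,"wy": 0,"wz": 0},{"tx": 2.41,"ty": -2.68,"tz": 0,"wx": 0,"wy": 0,"wz": 0},{"tx": 2.41,"ty": -2.68,"tz": 0,"wx": 0,"wy": 0,"wz": 0},{"tx": 2.41,"ty": -2.68,"tz": 0,"wx": 0,"wy": 0,"wz": 0},{"tx": 2.41,"ty": -2.68,"tz": 0,"wx": 0,"wy": 0,"wz": 0},{"tx": 2.41,"ty": -2.68,"tz": 0,"wx": 0,"wy": 0,"wz": 0},{"tx": 2.41,"ty": -2.68,"tz": 0,"wx": 0,"wy": 0,"wz": 0},{"tx": 2.41,"ty": -2.68,"tz": 0,"wx": 0,"wy": 0,"wz": 0},{"tx": 0,"ty": 0,"tz": 3.5,"wx": 0,"wy": 0,"wz": 0},{"tx": 0,"ty": 0,"tz": 3.5,"wx": 0,"wy": 0,"wz": 0},{"tx": 0,"ty": 0,"tz": 3.5,"wx": 0,"wy": 0,"wz": 0},{"tx": 0,"ty": 0,"tz": 1.2,"wx": 0,"wy": 0,"wz": 0}]'

```text
time_s: 2.2
ee_pos: [569.5, -104.3, 91.7]
ee_rot: [-179.9, 0.5, 1.0]
force: [-0.1, 0.1, -0.8]
gripper_width: 50.1
gripper_force: 0.0
```

```bash
python3 - <<'E'
from h import *
f=grab_frame('top');np.save('t.npy',f['color']);print(env.state()['ee_pos'])
s=grab_frame('scene')
a=f['color'][160:280,240:370,::-1];b=s['color'][120:270,200:370,::-1]
cv2.imwrite('pics/g.png',np.hstack([cv2.resize(a,(380,350)),cv2.resize(b,(397,350))]))
E
```

```text
[ 569.07497189 -104.38985932   91.11070986]
```

View pics/g.png

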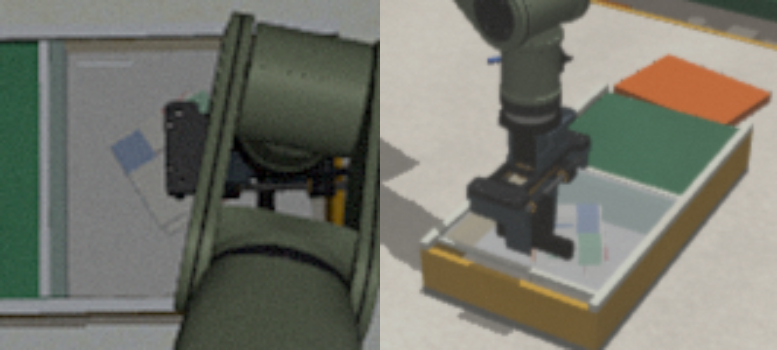

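The fingers straddle the bar, with the bar visible at their far side in the scene view. I'll close on it.

Call:
move_arm --plan '[{"tx": 0,"ty": 0,"tz": 0.3,"wx": 0,"wy": 0,"wz": 0},{"tx": 0,"ty": 0,"tz": 0,"wx": 0,"wy": 0,"wz": 0},{"tx": 0,"ty": 0,"tz": 0,"wx": 0,"wy": 0,"wz": 0},{"tx": 0,"ty": 0,"tz": 0,"wx": 0,"wy": 0,"wz": 0},{"tx": 0,"ty": 0,"tz": 0,"wx": 0,"wy": 0,"wz": 0},{"tx": 0,"ty": 0,"tz": 0,"wx": 0,"wy": 0,"wz": 0}]' --gripper 1 --force 15

```text
time_s: 2.8
ee_pos: [573.3, -105.4, 94.9]
ee_rot: [-180.0, -0.1, 0.9]
force: [-0.2, 0.1, 2.3]
gripper_width: 14.0
gripper_force: 15.0
```

Call:
move_arm --plan '[{"tx": 0,"ty": -1,"tz": 0,"wx": 0,"wy": 0,"wz": 0},{"tx": 0,"ty": -2,"tz": 0,"wx": 0,"wy": 0,"wz": 0},{"tx": 0,"ty": -2,"tz": 0,"wx": 0,"wy": 0,"wz": 0},{"tx": 0,"ty": -2,"tz": 0,"wx": 0,"wy": 0,"wz": 0},{"tx": 0,"ty": -2,"tz": 0,"wx": 0,"wy": 0,"wz": 0},{"tx": 0,"ty": -2,"tz": 0,"wx": 0,"wy": 0,"wz": 0},{"tx": 0,"ty": -2,"tz": 0,"wx": 0,"wy": 0,"wz": 0},{"tx": 0,"ty": -2,"tz": 0,"wx": 0,"wy": 0,"wz": 0},{"tx": 0,"ty": -2,"tz": 0,"wx": 0,"wy": 0,"wz": 0},{"tx": 0,"ty": -2,"tz": 0,"wx": 0,"wy": 0,"wz": 0},{"tx": 0,"ty": -1.5,"tz": 0,"wx": 0,"wy": 0,"wz": 0},{"tx": 0,"ty": -0.5,"tz": 0,"wx": 0,"wy": 0,"wz": 0}]'

```text
time_s: 3.8
ee_pos: [570.2, 106.7, 94.8]
ee_rot: [-180.0, -0.2, 1.0]
force: [1.5, -2.3, 4.2]
gripper_width: 14.0
gripper_force: 15.0
```

Call:
move_arm --plan '[{"tx": 0,"ty": -0.4,"tz": 0,"wx": 0,"wy": 0,"wz": 0},{"tx": 0,"ty": -0.4,"tz": 0,"wx": 0,"wy": 0,"wz": 0},{"tx": 0,"ty": -0.4,"tz": 0,"wx": 0,"wy": 0,"wz": 0},{"tx": 0,"ty": 0,"tz": 0,"wx": 0,"wy": 0,"wz": 0}]'

```text
time_s: 4.13
ee_pos: [570.0, 114.3, 94.8]
ee_rot: [179.8, -0.1, 1.0]
force: [1.3, -7.2, 5.5]
gripper_width: 13.8
gripper_force: 15.0
```

Call:
move_arm --plan '[{"tx": 0,"ty": -0.2,"tz": 0,"wx": 0,"wy": 0,"wz": 0},{"tx": 0,"ty": -0.2,"tz": 0,"wx": 0,"wy": 0,"wz": 0},{"tx": 0,"ty": 0,"tz": 0,"wx": 0,"wy": 0,"wz": 0},{"tx": 0,"ty": 0,"tz": 0,"wx": 0,"wy": 0,"wz": 0}]'

```text
time_s: 4.47
ee_pos: [570.0, 114.4, 94.7]
ee_rot: [179.4, -0.1, 1.1]
force: [2.5, -17.0, 6.7]
gripper_width: 14.1
gripper_force: 15.0
```

Call:
move_arm --plan '[{"tx": 0,"ty": 0.4,"tz": 0,"wx": 0,"wy": 0,"wz": 0},{"tx": 0,"ty": 0,"tz": 0,"wx": 0,"wy": 0,"wz": 0},{"tx": 0,"ty": 0,"tz": 0,"wx": 0,"wy": 0,"wz": 0},{"tx": 0,"ty": 0,"tz": 0,"wx": 0,"wy": 0,"wz": 0},{"tx": 0,"ty": 0,"tz": -2,"wx": 0,"wy": 0,"wz": 0},{"tx": 0,"ty": 0,"tz": -4,"wx": 0,"wy": 0,"wz": 0},{"tx": 0,"ty": -2,"tz": -3,"wx": 0,"wy": 0,"wz": 0},{"tx": 0,"ty": -4,"tz": 0,"wx": 0,"wy": 0,"wz": 0},{"tx": 0,"ty": -4,"tz": 0,"wx": 0,"wy": 0,"wz": 0},{"tx": 0,"ty": -4,"tz": 0,"wx": 0,"wy": 0,"wz": 0},{"tx": 0,"ty": -2,"tz": 0,"wx": 0,"wy": 0,"wz": 0}]' --gripper 5

```text
time_s: 5.38
ee_pos: [565.5, 281.2, 183.7]
ee_rot: [-179.9, 0.0, 1.1]
force: [1.0, 0.4, -0.4]
gripper_width: 49.9
gripper_force: 0.0
```

```bash
python3 - <<'E'
from h import *
np.set_printoptions(precision=1,suppress=True)
f=grab_frame('top');print(env.state()['ee_pos'])
im=f['color'];H=cv2.cvtColor(im,cv2.COLOR_RGB2HSV);x=np.arange(560)[None];y=np.arange(420)[:,None]
roi=(x>255)&(x<352)&(y>170)&(y<268)
for n,lo,hi in(('red',170,181),('red2',-1,5),('orange',6,18),('green',45,85),('blue',100,125)):
    m=roi&(H[...,0]>lo)&(H[...,0]<hi)&(H[...,1]>70)
    if m.sum()>8:
        b,a=rect(m);print(n,m.sum(),a,b.mean(0),[ray(f,b.mean(0),z)[0,:2] for z in(45,75)])
        if n in('green','blue'):print(ray(f,b,75))
yl=roi*0+((x>330)&(x<362)&(y>165)&(y<275)&(H[...,0]>22)&(H[...,0]<34)&(H[...,1]>150))
b,a=rect(yl);print('yellow',b)
cv2.imwrite('pics/crop2.png',cv2.resize(im[165:275,245:365,::-1],(654,600),interpolation=cv2.INTER_CUBIC))
E
```

```text
[565.4 283.5 183.4]
red2 48 33.0 [299.4 201.3] [array([619.1, -25.8]), array([613.7, -25.4])]
orange 148 59.0 [317.1 221.7] [array([563.5, -73.1]), array([559.4, -71.6])]
green 131 112.5 [306.9 197.9] [array([628.5, -46.2]), array([622.9, -45.3])]
[[626.3 -24.6  75. ]
 [643.7 -50.3  75. ]
 [619.5 -66.   75. ]
 [602.2 -40.3  75. ]]
blue 133 114.5 [285.1 211.4] [array([591.5,  12.6]), array([586.8,  12.2])]
[[591.4  33.1  75. ]
 [607.6   6.4  75. ]
 [582.1  -8.7  75. ]
 [566.   17.9  75. ]]
yellow [[350.7 173. ]
 [354.7 172.9]
 [357.7 260. ]
 [353.7 260.1]]
```

View pics/crop2.png

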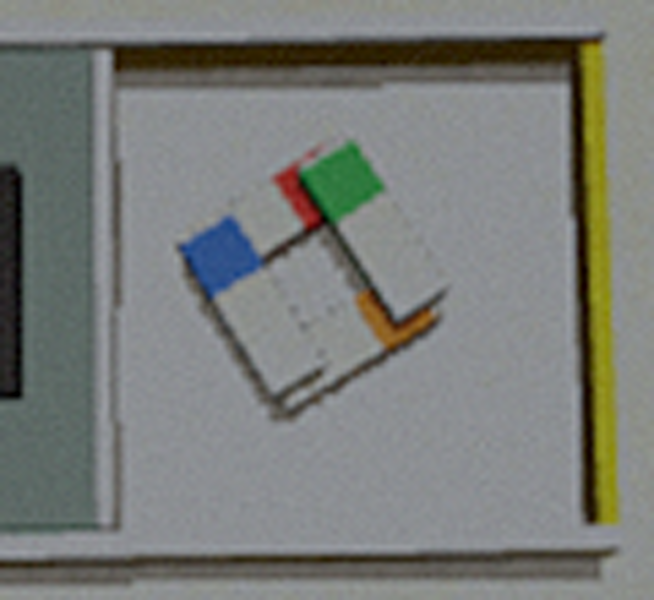

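The cover is open. In the crop, b is at about (255,310) and d at about (370,235), with clear gaps between the cartons.

```bash
python3 - <<'E'
from h import *
np.set_printoptions(precision=1,suppress=True)
f=grab_frame('top')
k=np.array([654/120,600/110]);o=np.array([245,165])
P=lambda q:np.array(q)/k+o
for n,q in(('b',[(180,248),(233,216),(330,365),(275,400)]),('d',[(300,178),(355,142),(445,290),(397,325)])):
    w=ray(f,P(q),75)[:,:2];print(n,w,w.mean(0))
print('floor edge -y',ray(f,P([(572,80),(585,520)]),15))
print('floor +y',ray(f,P([(118,85),(118,520)]),15),'at88',ray(f,P([(118,85),(118,520)]),88))
print('yellow outer',ray(f,[(354.7,172.9),(357.7,260)],88), 'inner',ray(f,[(350.7,173),(353.7,260)],88))
print('rail +x outer',ray(f,P([(30,40),(600,35)]),88),'rail -x',ray(f,P([(30,562),(610,550)]),88),ray(f,P([(30,545),(610,540)]),88))
for c in((579,-33),):
    print(proj(f,[[*c,75]]))
E
```

```text
b [[589.3  30.9]
 [604.9   5.3]
 [532.5 -41.3]
 [515.6 -14.9]] [560.6  -5. ]
d [[623.6 -27.1]
 [641.3 -53.9]
 [568.8 -96.8]
 [551.8 -73.5]] [596.4 -62.8]
floor edge -y [[ 685.4 -166.8   15. ]
 [ 462.  -169.2   15. ]]
floor +y [[683.   64.6  15. ]
 [461.9  63.   15. ]] at88 [[666.8  60.8  88. ]
 [457.6  59.2  88. ]]
yellow outer [[ 687.3 -171.    88. ]
 [ 458.5 -174.3   88. ]] inner [[ 687.  -160.5   88. ]
 [ 458.5 -164.    88. ]]
rail +x outer [[ 689.1  103.6   88. ]
 [ 691.3 -172.1   88. ]] rail -x [[ 437.9  100.5   88. ]
 [ 443.6 -172.    88. ]] [[ 445.9  100.6   88. ]
 [ 448.3 -172.1   88. ]]
[[302.3 214.3]]
```

Call:
move_arm --plan '[{"tx": 0.27,"ty": 3.84,"tz": 0,"wx": 0,"wy": 0,"wz": 0},{"tx": 0.27,"ty": 3.84,"tz": 0,"wx": 0,"wy": 0,"wz": 0},{"tx": 0.27,"ty": 3.84,"tz": 0,"wx": 0,"wy": 0,"wz": 0},{"tx": 0.27,"ty": 3.84,"tz": 0,"wx": 0,"wy": 0,"wz": 0},{"tx": 0.27,"ty": 3.84,"tz": 0,"wx": 0,"wy": 0,"wz": 0},{"tx": 0.27,"ty": 3.84,"tz": 0,"wx": 0,"wy": 0,"wz": 0},{"tx": 0.27,"ty": 3.84,"tz": 0,"wx": 0,"wy": 0,"wz": 0},{"tx": 0.27,"ty": 3.84,"tz": 0,"wx": 0,"wy": 0,"wz": 0},{"tx": 0.27,"ty": 3.84,"tz": 0,"wx": 0,"wy": 0,"wz": 0},{"tx": 0,"ty": 0,"tz": 0,"wx": 0,"wy": 0,"wz": -0.108},{"tx": 0,"ty": 0,"tz": 0,"wx": 0,"wy": 0,"wz": -0.108},{"tx": 0,"ty": 0,"tz": 0,"wx": 0,"wy": 0,"wz": -0.108}]' --gripper 5.6

```text
time_s: 6.48
ee_pos: [595.7, -70.4, 183.5]
ee_rot: [-180.0, 0.1, 19.7]
force: [-0.2, 0.6, 0.1]
gripper_width: 55.9
gripper_force: 0.0
```

Call:
move_arm --plan '[{"tx": 0,"ty": 0,"tz": 0,"wx": 0,"wy": 0,"wz": -0.108},{"tx": 0,"ty": 0,"tz": 0,"wx": 0,"wy": 0,"wz": -0.108},{"tx": 0,"ty": 0,"tz": 3,"wx": 0,"wy": 0,"wz": 0},{"tx": 0,"ty": 0,"tz": 3,"wx": 0,"wy": 0,"wz": 0},{"tx": 0,"ty": 0,"tz": 0,"wx": 0,"wy": 0,"wz": 0},{"tx": 0,"ty": 0,"tz": 0,"wx": 0,"wy": 0,"wz": 0}]'

```text
time_s: 6.98
ee_pos: [595.0, -68.9, 122.7]
ee_rot: [-179.8, 0.2, 31.9]
force: [0.1, 0.5, 1.1]
gripper_width: 56.0
gripper_force: 0.0
```

Call:
move_arm --plan '[{"tx": 0.47,"ty": -0.47,"tz": 0.5,"wx": 0,"wy": 0,"wz": 0},{"tx": 0,"ty": 0,"tz": 2,"wx": 0,"wy": 0,"wz": 0},{"tx": 0,"ty": 0,"tz": 2,"wx": 0,"wy": 0,"wz": 0},{"tx": 0,"ty": 0,"tz": 2,"wx": 0,"wy": 0,"wz": 0},{"tx": 0,"ty": 0,"tz": 0.7,"wx": 0,"wy": 0,"wz": 0},{"tx": 0,"ty": 0,"tz": 0,"wx": 0,"wy": 0,"wz": 0}]'

```text
time_s: 7.48
ee_pos: [597.8, -61.8, 51.5]
ee_rot: [-179.9, 0.1, 31.9]
force: [0.3, 0.5, 0.0]
gripper_width: 56.0
gripper_force: 0.0
```

Call:
move_arm --plan '[{"tx": 0,"ty": 0,"tz": 0,"wx": 0,"wy": 0,"wz": 0},{"tx": 0,"ty": 0,"tz": 0,"wx": 0,"wy": 0,"wz": 0},{"tx": 0,"ty": 0,"tz": 0,"wx": 0,"wy": 0,"wz": 0},{"tx": 0,"ty": 0,"tz": 0,"wx": 0,"wy": 0,"wz": 0},{"tx": 0,"ty": 0,"tz": 0,"wx": 0,"wy": 0,"wz": 0}]' --gripper 2 --force 12

```text
time_s: 7.9
ee_pos: [598.7, -62.3, 53.1]
ee_rot: [179.9, -0.1, 31.9]
force: [-1.2, -0.1, 3.2]
gripper_width: 29.7
gripper_force: 12.0
```

Call:
move_arm --plan '[{"tx": 0,"ty": 0,"tz": -3,"wx": 0,"wy": 0,"wz": 0},{"tx": 0,"ty": 0,"tz": -3,"wx": 0,"wy": 0,"wz": 0},{"tx": 0.94,"ty": 3.17,"tz": 0,"wx": 0,"wy": 0,"wz": 0},{"tx": 0.94,"ty": 3.17,"tz": 0,"wx": 0,"wy": 0,"wz": 0},{"tx": 0,"ty": 0,"tz": 0,"wx": 0,"wy": 0,"wz": -0.1144},{"tx": 0,"ty": 0,"tz": 0,"wx": 0,"wy": 0,"wz": -0.1144},{"tx": 0,"ty": 0,"tz": 0,"wx": 0,"wy": 0,"wz": -0.1144},{"tx": 0,"ty": 0,"tz": 0,"wx": 0,"wy": 0,"wz": -0.1144},{"tx": 0,"ty": 0,"tz": 0,"wx": 0,"wy": 0,"wz": -0.1144},{"tx": 0,"ty": 0,"tz": 0,"wx": 0,"wy": 0,"wz": -0.1144},{"tx": 0,"ty": 0,"tz": 0,"wx": 0,"wy": 0,"wz": -0.1144},{"tx": 0,"ty": 0,"tz": 0,"wx": 0,"wy": 0,"wz": -0.1144}]'

```text
time_s: 8.9
ee_pos: [647.3, -106.1, 111.9]
ee_rot: [-180.0, 0.0, 84.7]
force: [0.6, 0.9, -0.5]
gripper_width: 29.9
gripper_force: 12.0
```

Call:
move_arm --plan '[{"tx": 0,"ty": 0,"tz": 0,"wx": 0,"wy": 0,"wz": -0.1144},{"tx": 0,"ty": 0,"tz": 0,"wx": 0,"wy": 0,"wz": 0},{"tx": 0,"ty": 0,"tz": 0,"wx": 0,"wy": 0,"wz": 0}]'

```text
time_s: 9.15
ee_pos: [647.4, -106.1, 112.0]
ee_rot: [-180.0, 0.0, 90.7]
force: [-0.6, -0.3, -1.2]
gripper_width: 29.8
gripper_force: 12.0
```

Lower 88 mm to TCP 24, release with a small opening, then rise.

Call:
move_arm --plan '[{"tx": 0,"ty": 0,"tz": 2.5,"wx": 0,"wy": 0,"wz": 0},{"tx": 0,"ty": 0,"tz": 2.5,"wx": 0,"wy": 0,"wz": 0},{"tx": 0,"ty": 0,"tz": 2,"wx": 0,"wy": 0,"wz": 0},{"tx": 0,"ty": 0,"tz": 1,"wx": 0,"wy": 0,"wz": 0},{"tx": 0,"ty": 0,"tz": 0.4,"wx": 0,"wy": 0,"wz": 0},{"tx": 0,"ty": 0,"tz": 0.3,"wx": 0,"wy": 0,"wz": 0},{"tx": 0,"ty": 0,"tz": 0,"wx": 0,"wy": 0,"wz": 0}]'

```text
time_s: 9.73
ee_pos: [648.0, -106.1, 25.4]
ee_rot: [179.9, 0.0, 90.9]
force: [-0.2, -0.0, -0.9]
gripper_width: 30.1
gripper_force: 12.0
```

Call:
move_arm --plan '[{"tx": 0,"ty": 0,"tz": 0,"wx": 0,"wy": 0,"wz": 0},{"tx": 0,"ty": 0,"tz": 0,"wx": 0,"wy": 0,"wz": 0},{"tx": 0,"ty": 0,"tz": 0,"wx": 0,"wy": 0,"wz": 0},{"tx": 0,"ty": 0,"tz": -2,"wx": 0,"wy": 0,"wz": 0},{"tx": 0,"ty": 0,"tz": -3,"wx": 0,"wy": 0,"wz": 0},{"tx": 0,"ty": 0,"tz": -4,"wx": 0,"wy": 0,"wz": 0},{"tx": 0,"ty": 0,"tz": -1,"wx": 0,"wy": 0,"wz": 0},{"tx": 0,"ty": 0,"tz": 0,"wx": 0,"wy": 0,"wz": 0}]' --gripper 4.2

```text
time_s: 10.4
ee_pos: [650.3, -106.5, 130.1]
ee_rot: [179.4, 0.1, 90.9]
force: [-0.3, 0.3, 0.9]
gripper_width: 41.7
gripper_force: 0.0
```

Call:
move_arm --plan '[{"tx": 2.57,"ty": -2.13,"tz": 0,"wx": 0,"wy": 0,"wz": 0},{"tx": 2.57,"ty": -2.13,"tz": 0,"wx": 0,"wy": 0,"wz": 0},{"tx": 2.57,"ty": -2.13,"tz": 0,"wx": 0,"wy": 0,"wz": 0},{"tx": 2.57,"ty": -2.13,"tz": 0,"wx": 0,"wy": 0,"wz": 0},{"tx": 0,"ty": 0,"tz": 0,"wx": 0,"wy": 0,"wz": 0.1142},{"tx": 0,"ty": 0,"tz": 0,"wx": 0,"wy": 0,"wz": 0.1142},{"tx": 0,"ty": 0,"tz": 0,"wx": 0,"wy": 0,"wz": 0.1142},{"tx": 0,"ty": 0,"tz": 0,"wx": 0,"wy": 0,"wz": 0.1142},{"tx": 0,"ty": 0,"tz": 0,"wx": 0,"wy": 0,"wz": 0.1142},{"tx": 0,"ty": 0,"tz": 0,"wx": 0,"wy": 0,"wz": 0.1142},{"tx": 0,"ty": 0,"tz": 0,"wx": 0,"wy": 0,"wz": 0.1142},{"tx": 0,"ty": 0,"tz": 0,"wx": 0,"wy": 0,"wz": 0.1142}]' --gripper 5.8

```text
time_s: 11.4
ee_pos: [559.6, -4.6, 123.4]
ee_rot: [-179.9, 0.1, 38.2]
force: [-1.1, 0.3, 0.5]
gripper_width: 58.0
gripper_force: 0.0
```

Call:
move_arm --plan '[{"tx": 0,"ty": 0,"tz": 0,"wx": 0,"wy": 0,"wz": 0.1142},{"tx": 0,"ty": 0,"tz": 0,"wx": 0,"wy": 0,"wz": 0},{"tx": 0,"ty": 0,"tz": 0,"wx": 0,"wy": 0,"wz": 0}]'

```text
time_s: 11.65
ee_pos: [559.9, -4.6, 123.9]
ee_rot: [-179.9, 0.1, 32.2]
force: [1.4, 0.3, -0.1]
gripper_width: 58.2
gripper_force: 0.0
```

```bash
python3 - <<'E'
from h import *
np.set_printoptions(precision=1,suppress=True)
f=grab_frame('scene');s=grab_frame('top')
def go(f,name,x0,x1,y0,y1):
    im=f['color'];H=cv2.cvtColor(im,cv2.COLOR_RGB2HSV);x=np.arange(560)[None];y=np.arange(420)[:,None]
    roi=(x>x0)&(x<x1)&(y>y0)&(y<y1)
    for n,lo,hi,z in(('red',-1,5,45),('orange',6,18,45),('green',45,85,45),('blue',100,125,75)):
        m=roi&(H[...,0]>lo)&(H[...,0]<hi)&(H[...,1]>70)
        if m.sum()>8:
            b,a=rect(m);print(name,n,m.sum(),a,ray(f,b.mean(0),z)[0,:2])
go(s,'top',255,350,172,264)
a=s['color'][160:280,240:370,::-1];b=f['color'][140:270,210:360,::-1]
cv2.imwrite('pics/g2.png',np.hstack([cv2.resize(a,(380,350)),cv2.resize(b,(404,350))]))
E
```

```text
top orange 46 6.5 [567.7 -56.9]
top green 126 0.5 [571.7  30.2]
top blue 89 0.5 [461.2 -12.9]
```

View pics/g2.png

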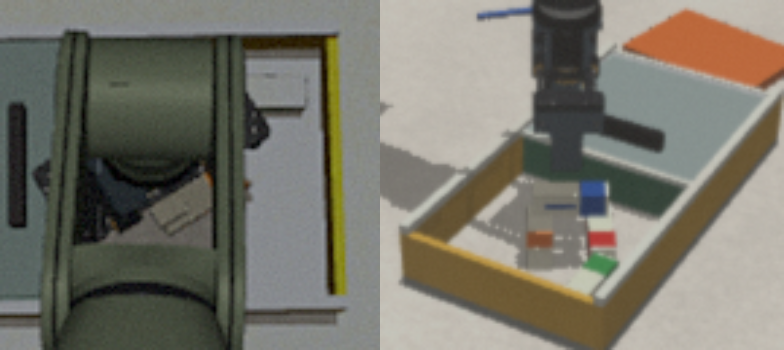

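d sits in its corner and b is still on the heap under the open fingers. I'll descend and grip b.

Call:
move_arm --plan '[{"tx": 0.1,"ty": 0,"tz": 1,"wx": 0,"wy": 0,"wz": 0},{"tx": 0,"ty": 0,"tz": 2,"wx": 0,"wy": 0,"wz": 0},{"tx": 0,"ty": 0,"tz": 2,"wx": 0,"wy": 0,"wz": 0},{"tx": 0,"ty": 0,"tz": 1.5,"wx": 0,"wy": 0,"wz": 0},{"tx": 0,"ty": 0,"tz": 0.6,"wx": 0,"wy": 0,"wz": 0},{"tx": 0,"ty": 0,"tz": 0,"wx": 0,"wy": 0,"wz": 0}]'

```text
time_s: 12.25
ee_pos: [560.2, -4.0, 51.9]
ee_rot: [-179.9, 0.2, 32.0]
force: [-0.0, -0.4, 0.6]
gripper_width: 58.4
gripper_force: 0.0
```

Call:
move_arm --plan '[{"tx": 0,"ty": 0,"tz": 0,"wx": 0,"wy": 0,"wz": 0},{"tx": 0,"ty": 0,"tz": 0,"wx": 0,"wy": 0,"wz": 0},{"tx": 0,"ty": 0,"tz": 0,"wx": 0,"wy": 0,"wz": 0},{"tx": 0,"ty": 0,"tz": 0,"wx": 0,"wy": 0,"wz": 0},{"tx": 0,"ty": 0,"tz": 0,"wx": 0,"wy": 0,"wz": 0}]' --gripper 2

```text
time_s: 12.67
ee_pos: [562.0, -4.1, 54.7]
ee_rot: [179.9, -0.1, 32.0]
force: [0.4, -0.3, 2.7]
gripper_width: 30.2
gripper_force: 12.0
```

Call:
move_arm --plan '[{"tx": 0,"ty": 0,"tz": -3,"wx": 0,"wy": 0,"wz": 0},{"tx": 0,"ty": 0,"tz": -3,"wx": 0,"wy": 0,"wz": 0},{"tx": -2.43,"ty": -2.52,"tz": 0,"wx": 0,"wy": 0,"wz": 0},{"tx": -2.43,"ty": -2.52,"tz": 0,"wx": 0,"wy": 0,"wz": 0},{"tx": 0,"ty": 0,"tz": 0,"wx": 0,"wy": 0,"wz": -0.1144},{"tx": 0,"ty": 0,"tz": 0,"wx": 0,"wy": 0,"wz": -0.1144},{"tx": 0,"ty": 0,"tz": 0,"wx": 0,"wy": 0,"wz": -0.1144},{"tx": 0,"ty": 0,"tz": 0,"wx": 0,"wy": 0,"wz": -0.1144},{"tx": 0,"ty": 0,"tz": 0,"wx": 0,"wy": 0,"wz": -0.1144},{"tx": 0,"ty": 0,"tz": 0,"wx": 0,"wy": 0,"wz": -0.1144},{"tx": 0,"ty": 0,"tz": 0,"wx": 0,"wy": 0,"wz": -0.1144},{"tx": 0,"ty": 0,"tz": 0,"wx": 0,"wy": 0,"wz": -0.1144}]'

```text
time_s: 13.67
ee_pos: [493.6, 12.9, 114.2]
ee_rot: [180.0, 0.0, 84.8]
force: [-0.3, 0.6, -1.8]
gripper_width: 29.7
gripper_force: 12.0
```

Call:
move_arm --plan '[{"tx": 0,"ty": 0,"tz": 0,"wx": 0,"wy": 0,"wz": -0.1144},{"tx": 0,"ty": 0,"tz": 0,"wx": 0,"wy": 0,"wz": 0},{"tx": 0,"ty": 0,"tz": 0,"wx": 0,"wy": 0,"wz": 0},{"tx": 0,"ty": 0,"tz": 0,"wx": 0,"wy": 0,"wz": 0}]'

```text
time_s: 14.0
ee_pos: [493.6, 12.9, 114.0]
ee_rot: [180.0, 0.0, 90.9]
force: [-0.1, 0.2, -0.7]
gripper_width: 29.8
gripper_force: 12.0
```

Call:
move_arm --plan '[{"tx": 0,"ty": 0,"tz": 2.5,"wx": 0,"wy": 0,"wz": 0},{"tx": 0,"ty": 0,"tz": 2.5,"wx": 0,"wy": 0,"wz": 0},{"tx": 0,"ty": 0,"tz": 2,"wx": 0,"wy": 0,"wz": 0},{"tx": 0,"ty": 0,"tz": 1,"wx": 0,"wy": 0,"wz": 0},{"tx": 0,"ty": 0,"tz": 0.5,"wx": 0,"wy": 0,"wz": 0},{"tx": 0,"ty": 0,"tz": 0.4,"wx": 0,"wy": 0,"wz": 0},{"tx": 0,"ty": 0,"tz": 0,"wx": 0,"wy": 0,"wz": 0}]'

```text
time_s: 14.58
ee_pos: [494.2, 12.9, 25.2]
ee_rot: [180.0, 0.0, 91.0]
force: [0.3, 0.4, -0.8]
gripper_width: 30.0
gripper_force: 12.0
```

Call:
move_arm --plan '[{"tx": 0,"ty": 0,"tz": 0,"wx": 0,"wy": 0,"wz": 0},{"tx": 0,"ty": 0,"tz": 0,"wx": 0,"wy": 0,"wz": 0},{"tx": 0,"ty": 0,"tz": 0,"wx": 0,"wy": 0,"wz": 0},{"tx": 0,"ty": 0,"tz": -2,"wx": 0,"wy": 0,"wz": 0},{"tx": 0,"ty": 0,"tz": -3,"wx": 0,"wy": 0,"wz": 0},{"tx": 0,"ty": 0,"tz": -4,"wx": 0,"wy": 0,"wz": 0},{"tx": 0,"ty": 0,"tz": -1,"wx": 0,"wy": 0,"wz": 0},{"tx": 0,"ty": -4,"tz": -1,"wx": 0,"wy": 0,"wz": 0},{"tx": 3.5,"ty": -2,"tz": 0,"wx": 0,"wy": 0,"wz": 0},{"tx": 4,"ty": 0,"tz": 0,"wx": 0,"wy": 0,"wz": 0},{"tx": 4,"ty": 0,"tz": 0,"wx": 0,"wy": 0,"wz": 0},{"tx": 4,"ty": 0,"tz": 0,"wx": 0,"wy": 0,"wz": 0}]' --gripper 4.2

```text
time_s: 15.58
ee_pos: [430.6, 168.2, 135.7]
ee_rot: [179.9, -0.0, 90.9]
force: [0.8, -0.1, 0.1]
gripper_width: 42.0
gripper_force: 0.0
```

Call:
move_arm --plan '[{"tx": 4,"ty": 0,"tz": 0,"wx": 0,"wy": 0,"wz": 0},{"tx": 4,"ty": 0,"tz": 0,"wx": 0,"wy": 0,"wz": 0},{"tx": 0,"ty": 0,"tz": 0,"wx": 0,"wy": 0,"wz": 0}]' --gripper 5.8

```text
time_s: 15.83
ee_pos: [430.1, 253.2, 135.4]
ee_rot: [179.8, -0.2, 91.3]
force: [1.0, 0.4, 1.0]
gripper_width: 57.0
gripper_force: 0.0
```

```bash
python3 - <<'E'
from h import *
np.set_printoptions(precision=1,suppress=True)
f=grab_frame('top');print(env.state()['ee_pos'])
im=f['color'];H=cv2.cvtColor(im,cv2.COLOR_RGB2HSV);x=np.arange(560)[None];y=np.arange(420)[:,None]
roi=(x>255)&(x<350)&(y>172)&(y<264)
for n,lo,hi in(('red',-1,5),('orange',6,18),('green',45,85),('blue',100,125)):
    m=roi&(H[...,0]>lo)&(H[...,0]<hi)&(H[...,1]>70)
    if m.sum()>8:
        b,a=rect(m);print(n,m.sum(),a,b.mean(0));print(ray(f,b,45)[:,:2])
cv2.imwrite('pics/crop3.png',cv2.resize(im[165:275,245:365,::-1],(654,600),interpolation=cv2.INTER_CUBIC))
E
```

```text
[429.5 250.  135.1]
red 130 111.5 [302.3 199.3]
[[630.1 -12.7]
 [646.6 -37.1]
 [619.3 -54.8]
 [602.9 -30.5]]
orange 137 115.0 [317.  221.6]
[[570.7 -51.9]
 [585.6 -77.8]
 [556.7 -93.8]
 [541.9 -68.1]]
green 140 116.5 [318. 192.]
[[661.2 -62.8]
 [661.2 -89.9]
 [628.1 -89.6]
 [628.1 -62.6]]
blue 136 113.5 [273.5 248.5]
[[506.2  58.2]
 [506.2  28.8]
 [476.9  28.7]
 [476.9  58. ]]
```

View pics/crop3.png

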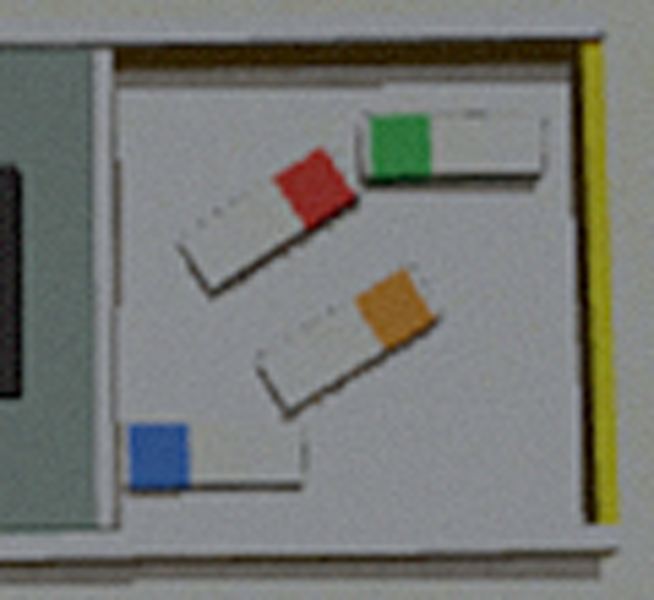

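All four are clear now. d is in its corner at crop (455,145), b is at (215,455), a is at (267,222) and c is at (347,342). I'll take c next.

Call:
move_arm --plan '[{"tx": -3.35,"ty": 1.26,"tz": 0,"wx": 0,"wy": 0,"wz": 0},{"tx": -3.35,"ty": 1.26,"tz": 0,"wx": 0,"wy": 0,"wz": 0},{"tx": -3.35,"ty": 1.26,"tz": 0,"wx": 0,"wy": 0,"wz": 0},{"tx": -3.35,"ty": 1.26,"tz": 0,"wx": 0,"wy": 0,"wz": 0},{"tx": -3.35,"ty": 1.26,"tz": 0,"wx": 0,"wy": 0,"wz": 0},{"tx": -3.35,"ty": 1.26,"tz": 0,"wx": 0,"wy": 0,"wz": 0},{"tx": -3.35,"ty": 1.26,"tz": 0,"wx": 0,"wy": 0,"wz": 0},{"tx": -3.35,"ty": 1.26,"tz": 0,"wx": 0,"wy": 0,"wz": 0},{"tx": -3.35,"ty": 1.26,"tz": 0,"wx": 0,"wy": 0,"wz": 0},{"tx": 0,"ty": 0,"tz": 0,"wx": 0,"wy": 0,"wz": -0.108},{"tx": 0,"ty": 0,"tz": 0,"wx": 0,"wy": 0,"wz": -0.108},{"tx": 0,"ty": 0,"tz": 0,"wx": 0,"wy": 0,"wz": -0.108}]'

```text
time_s: 16.88
ee_pos: [547.4, -54.9, 134.8]
ee_rot: [-180.0, 0.0, 109.7]
force: [-0.2, -0.6, 0.5]
gripper_width: 58.0
gripper_force: 0.0
```

Call:
move_arm --plan '[{"tx": 0,"ty": 0,"tz": 0,"wx": 0,"wy": 0,"wz": -0.108},{"tx": 0,"ty": 0,"tz": 0,"wx": 0,"wy": 0,"wz": -0.108},{"tx": 0,"ty": 0,"tz": 2,"wx": 0,"wy": 0,"wz": 0},{"tx": 0,"ty": 0,"tz": 2,"wx": 0,"wy": 0,"wz": 0},{"tx": 0,"ty": 0,"tz": 0,"wx": 0,"wy": 0,"wz": 0},{"tx": 0,"ty": 0,"tz": 0,"wx": 0,"wy": 0,"wz": 0},{"tx": 0,"ty": 0,"tz": 0,"wx": 0,"wy": 0,"wz": 0}]'

```text
time_s: 17.47
ee_pos: [548.4, -53.4, 95.8]
ee_rot: [180.0, 0.1, 121.9]
force: [-0.3, -0.8, -0.1]
gripper_width: 58.2
gripper_force: 0.0
```

Call:
move_arm --plan '[{"tx": 0.3,"ty": 0.2,"tz": 0.5,"wx": 0,"wy": 0,"wz": 0},{"tx": 0,"ty": 0,"tz": 2,"wx": 0,"wy": 0,"wz": 0},{"tx": 0,"ty": 0,"tz": 2,"wx": 0,"wy": 0,"wz": 0},{"tx": 0,"ty": 0,"tz": 1.5,"wx": 0,"wy": 0,"wz": 0},{"tx": 0,"ty": 0,"tz": 0.8,"wx": 0,"wy": 0,"wz": 0},{"tx": 0,"ty": 0,"tz": 0,"wx": 0,"wy": 0,"wz": 0}]'

```text
time_s: 17.97
ee_pos: [547.4, -48.8, 25.8]
ee_rot: [-179.9, -0.1, 121.9]
force: [-1.0, -0.1, -0.0]
gripper_width: 58.0
gripper_force: 0.0
```

Call:
move_arm --plan '[{"tx": 0,"ty": 0,"tz": 0,"wx": 0,"wy": 0,"wz": 0},{"tx": 0,"ty": 0,"tz": 0,"wx": 0,"wy": 0,"wz": 0},{"tx": 0,"ty": 0,"tz": 0,"wx": 0,"wy": 0,"wz": 0},{"tx": 0,"ty": 0,"tz": 0,"wx": 0,"wy": 0,"wz": 0},{"tx": 0,"ty": 0,"tz": 0,"wx": 0,"wy": 0,"wz": 0}]' --gripper 2

```text
time_s: 18.38
ee_pos: [549.0, -49.1, 27.8]
ee_rot: [179.9, 0.1, 121.9]
force: [-0.2, 0.5, 1.7]
gripper_width: 29.6
gripper_force: 12.0
```

Call:
move_arm --plan '[{"tx": 0,"ty": 0,"tz": -3,"wx": 0,"wy": 0,"wz": 0},{"tx": 0,"ty": 0,"tz": -2.5,"wx": 0,"wy": 0,"wz": 0},{"tx": 0,"ty": 0,"tz": 0,"wx": 0,"wy": 0,"wz": 0.108},{"tx": 0,"ty": 0,"tz": 0,"wx": 0,"wy": 0,"wz": 0.108},{"tx": 0,"ty": 0,"tz": 0,"wx": 0,"wy": 0,"wz": 0.108},{"tx": 0,"ty": 0,"tz": 0,"wx": 0,"wy": 0,"wz": 0.108},{"tx": 0,"ty": 0,"tz": 0,"wx": 0,"wy": 0,"wz": 0.108},{"tx": -2.7,"ty": -2.6,"tz": 0,"wx": 0,"wy": 0,"wz": 0},{"tx": -2.7,"ty": -2.6,"tz": 0,"wx": 0,"wy": 0,"wz": 0},{"tx": 0,"ty": 0,"tz": 0,"wx": 0,"wy": 0,"wz": 0},{"tx": 0,"ty": 0,"tz": 0,"wx": 0,"wy": 0,"wz": 0},{"tx": 0,"ty": 0,"tz": 0,"wx": 0,"wy": 0,"wz": 0}]'

```text
time_s: 19.38
ee_pos: [497.9, -104.0, 82.3]
ee_rot: [179.9, 0.0, 90.9]
force: [0.4, 0.1, -1.0]
gripper_width: 29.9
gripper_force: 12.0
```

Lower 5.5 cm, release, then lift and move above a at (608.5,-10).

Call:
move_arm --plan '[{"tx": 0,"ty": 0,"tz": 2,"wx": 0,"wy": 0,"wz": 0},{"tx": 0,"ty": 0,"tz": 2,"wx": 0,"wy": 0,"wz": 0},{"tx": 0,"ty": 0,"tz": 0.9,"wx": 0,"wy": 0,"wz": 0},{"tx": 0,"ty": 0,"tz": 0.4,"wx": 0,"wy": 0,"wz": 0},{"tx": 0,"ty": 0,"tz": 0.2,"wx": 0,"wy": 0,"wz": 0},{"tx": 0,"ty": 0,"tz": 0,"wx": 0,"wy": 0,"wz": 0},{"tx": 0,"ty": 0,"tz": 0,"wx": 0,"wy": 0,"wz": 0}]'

```text
time_s: 19.97
ee_pos: [498.3, -103.8, 27.6]
ee_rot: [179.9, 0.0, 91.0]
force: [-0.5, -0.2, -0.4]
gripper_width: 29.5
gripper_force: 12.0
```

Call:
move_arm --plan '[{"tx": 0,"ty": 0,"tz": 0,"wx": 0,"wy": 0,"wz": 0},{"tx": 0,"ty": 0,"tz": 0,"wx": 0,"wy": 0,"wz": 0},{"tx": 0,"ty": 0,"tz": 0,"wx": 0,"wy": 0,"wz": 0},{"tx": 0,"ty": 0,"tz": -2,"wx": 0,"wy": 0,"wz": 0},{"tx": 0,"ty": 0,"tz": -3,"wx": 0,"wy": 0,"wz": 0},{"tx": 0,"ty": 0,"tz": -2,"wx": 0,"wy": 0,"wz": 0},{"tx": 2.3,"ty": 2.8,"tz": 0,"wx": 0,"wy": 0,"wz": 0},{"tx": 2.3,"ty": 2.8,"tz": 0,"wx": 0,"wy": 0,"wz": 0},{"tx": 2.4,"ty": 2.8,"tz": 0,"wx": 0,"wy": 0,"wz": 0},{"tx": 2.4,"ty": 2.8,"tz": 0,"wx": 0,"wy": 0,"wz": 0},{"tx": 0,"ty": 0,"tz": 0,"wx": 0,"wy": 0,"wz": -0.108},{"tx": 0,"ty": 0,"tz": 0,"wx": 0,"wy": 0,"wz": -0.108}]' --gripper 4.2

```text
time_s: 20.97
ee_pos: [609.2, -6.4, 96.7]
ee_rot: [180.0, 0.0, 103.8]
force: [-0.2, -0.6, -0.2]
gripper_width: 42.1
gripper_force: 0.0
```

Call:
move_arm --plan '[{"tx": 0,"ty": 0,"tz": 0,"wx": 0,"wy": 0,"wz": -0.108},{"tx": 0,"ty": 0,"tz": 0,"wx": 0,"wy": 0,"wz": -0.108},{"tx": 0,"ty": 0,"tz": 0,"wx": 0,"wy": 0,"wz": -0.108},{"tx": 0,"ty": 0,"tz": 0,"wx": 0,"wy": 0,"wz": 0},{"tx": 0,"ty": 0,"tz": 0,"wx": 0,"wy": 0,"wz": 0},{"tx": 0,"ty": 0,"tz": 0,"wx": 0,"wy": 0,"wz": 0}]' --gripper 5.4

```text
time_s: 21.47
ee_pos: [607.6, -8.0, 97.0]
ee_rot: [180.0, 0.0, 121.8]
force: [0.5, 0.8, -0.6]
gripper_width: 53.8
gripper_force: 0.0
```

Call:
move_arm --plan '[{"tx": -0.1,"ty": 0,"tz": 0.5,"wx": 0,"wy": 0,"wz": 0},{"tx": 0,"ty": 0,"tz": 2,"wx": 0,"wy": 0,"wz": 0},{"tx": 0,"ty": 0,"tz": 2,"wx": 0,"wy": 0,"wz": 0},{"tx": 0,"ty": 0,"tz": 1.6,"wx": 0,"wy": 0,"wz": 0},{"tx": 0,"ty": 0,"tz": 0.9,"wx": 0,"wy": 0,"wz": 0},{"tx": 0,"ty": 0,"tz": 0,"wx": 0,"wy": 0,"wz": 0}]'

```text
time_s: 21.97
ee_pos: [606.5, -8.9, 24.6]
ee_rot: [-179.8, -0.1, 121.9]
force: [-0.4, 0.3, 1.2]
gripper_width: 53.9
gripper_force: 0.0
```

Call:
move_arm --plan '[{"tx": 0,"ty": 0,"tz": 0,"wx": 0,"wy": 0,"wz": 0},{"tx": 0,"ty": 0,"tz": 0,"wx": 0,"wy": 0,"wz": 0},{"tx": 0,"ty": 0,"tz": 0,"wx": 0,"wy": 0,"wz": 0},{"tx": 0,"ty": 0,"tz": 0,"wx": 0,"wy": 0,"wz": 0},{"tx": 0,"ty": 0,"tz": 0,"wx": 0,"wy": 0,"wz": 0}]' --gripper 2

```text
time_s: 22.38
ee_pos: [609.0, -8.9, 28.0]
ee_rot: [179.9, 0.1, 121.9]
force: [-0.3, 0.5, 2.1]
gripper_width: 30.1
gripper_force: 12.0
```

Call:
move_arm --plan '[{"tx": 0,"ty": 0,"tz": -3,"wx": 0,"wy": 0,"wz": 0},{"tx": 0,"ty": 0,"tz": -2.5,"wx": 0,"wy": 0,"wz": 0},{"tx": 0,"ty": 0,"tz": 0,"wx": 0,"wy": 0,"wz": 0.108},{"tx": 0,"ty": 0,"tz": 0,"wx": 0,"wy": 0,"wz": 0.108},{"tx": 0,"ty": 0,"tz": 0,"wx": 0,"wy": 0,"wz": 0.108},{"tx": 0,"ty": 0,"tz": 0,"wx": 0,"wy": 0,"wz": 0.108},{"tx": 0,"ty": 0,"tz": 0,"wx": 0,"wy": 0,"wz": 0.108},{"tx": 0.97,"ty": 1.85,"tz": 0,"wx": 0,"wy": 0,"wz": 0},{"tx": 0.97,"ty": 1.85,"tz": 0,"wx": 0,"wy": 0,"wz": 0},{"tx": 0,"ty": 0,"tz": 0,"wx": 0,"wy": 0,"wz": 0},{"tx": 0,"ty": 0,"tz": 0,"wx": 0,"wy": 0,"wz": 0},{"tx": 0,"ty": 0,"tz": 0,"wx": 0,"wy": 0,"wz": 0}]'

```text
time_s: 23.38
ee_pos: [644.0, 11.0, 81.7]
ee_rot: [-179.9, 0.0, 91.0]
force: [0.4, -0.2, -0.1]
gripper_width: 29.5
gripper_force: 12.0
```

Call:
move_arm --plan '[{"tx": 0,"ty": 0,"tz": 2,"wx": 0,"wy": 0,"wz": 0},{"tx": 0,"ty": 0,"tz": 2,"wx": 0,"wy": 0,"wz": 0},{"tx": 0,"ty": 0,"tz": 0.9,"wx": 0,"wy": 0,"wz": 0},{"tx": 0,"ty": 0,"tz": 0.4,"wx": 0,"wy": 0,"wz": 0},{"tx": 0,"ty": 0,"tz": 0.2,"wx": 0,"wy": 0,"wz": 0},{"tx": 0,"ty": 0,"tz": 0,"wx": 0,"wy": 0,"wz": 0},{"tx": 0,"ty": 0,"tz": 0,"wx": 0,"wy": 0,"wz": 0}]'

```text
time_s: 23.97
ee_pos: [645.1, 11.0, 27.8]
ee_rot: [179.9, 0.0, 91.0]
force: [0.2, 0.7, -0.9]
gripper_width: 30.0
gripper_force: 12.0
```

Call:
move_arm --plan '[{"tx": 0,"ty": 0,"tz": 0,"wx": 0,"wy": 0,"wz": 0},{"tx": 0,"ty": 0,"tz": 0,"wx": 0,"wy": 0,"wz": 0},{"tx": 0,"ty": 0,"tz": 0,"wx": 0,"wy": 0,"wz": 0},{"tx": 0,"ty": 0,"tz": -2,"wx": 0,"wy": 0,"wz": 0},{"tx": 0,"ty": 0,"tz": -3,"wx": 0,"wy": 0,"wz": 0},{"tx": 0,"ty": 0,"tz": -4,"wx": 0,"wy": 0,"wz": 0},{"tx": 0,"ty": 0,"tz": -4,"wx": 0,"wy": 0,"wz": 0},{"tx": 3.5,"ty": -1.1,"tz": 0,"wx": 0,"wy": 0,"wz": 0},{"tx": 3.5,"ty": -1.1,"tz": 0,"wx": 0,"wy": 0,"wz": 0},{"tx": 3.5,"ty": -1.1,"tz": 0,"wx": 0,"wy": 0,"wz": 0},{"tx": 3.5,"ty": -1.1,"tz": 0,"wx": 0,"wy": 0,"wz": 0},{"tx": 3.5,"ty": -1.1,"tz": 0,"wx": 0,"wy": 0,"wz": 0}]' --gripper 4.2

```text
time_s: 24.97
ee_pos: [586.1, 186.6, 157.2]
ee_rot: [180.0, -0.0, 91.0]
force: [1.1, -0.3, -0.5]
gripper_width: 42.2
gripper_force: 0.0
```

Call:
move_arm --plan '[{"tx": 3.5,"ty": -1.1,"tz": 0,"wx": 0,"wy": 0,"wz": 0},{"tx": 3.5,"ty": -1.1,"tz": 0,"wx": 0,"wy": 0,"wz": 0},{"tx": 0,"ty": 0,"tz": 0,"wx": 0,"wy": 0,"wz": 0.1208},{"tx": 0,"ty": 0,"tz": 0,"wx": 0,"wy": 0,"wz": 0.1208},{"tx": 0,"ty": 0,"tz": 0,"wx": 0,"wy": 0,"wz": 0.1208},{"tx": 0,"ty": 0,"tz": 0,"wx": 0,"wy": 0,"wz": 0.1208},{"tx": 0,"ty": 0,"tz": 0,"wx": 0,"wy": 0,"wz": 0.1208},{"tx": 0,"ty": 0,"tz": 0,"wx": 0,"wy": 0,"wz": 0.1208},{"tx": 0,"ty": 0,"tz": 0,"wx": 0,"wy": 0,"wz": 0.1208},{"tx": 0,"ty": 0,"tz": 0,"wx": 0,"wy": 0,"wz": 0.1208},{"tx": 0,"ty": 0,"tz": 0,"wx": 0,"wy": 0,"wz": 0.1208},{"tx": 0,"ty": 0,"tz": 0,"wx": 0,"wy": 0,"wz": 0.1208}]' --gripper 5

```text
time_s: 25.97
ee_pos: [563.5, 254.9, 157.0]
ee_rot: [180.0, -0.0, 21.4]
force: [-0.0, -0.3, 0.3]
gripper_width: 50.0
gripper_force: 0.0
```

Call:
move_arm --plan '[{"tx": 0,"ty": 0,"tz": 0,"wx": 0,"wy": 0,"wz": 0.1208},{"tx": 0,"ty": 0,"tz": 0,"wx": 0,"wy": 0,"wz": 0.1208},{"tx": 0,"ty": 0,"tz": 0,"wx": 0,"wy": 0,"wz": 0.1208},{"tx": 0,"ty": 0,"tz": 0,"wx": 0,"wy": 0,"wz": 0},{"tx": 0,"ty": 0,"tz": 0,"wx": 0,"wy": 0,"wz": 0}]'

```text
time_s: 26.38
ee_pos: [563.5, 254.8, 157.0]
ee_rot: [180.0, -0.0, 1.2]
force: [-0.3, -0.3, -0.7]
gripper_width: 49.9
gripper_force: 0.0
```

```bash
python3 - <<'E'
from h import *
np.set_printoptions(precision=1,suppress=True)
f=grab_frame('top');s=grab_frame('scene');print(env.state()['ee_pos'],env.state()['ee_rot'])
a=f['color'][165:275,230:365,::-1];b=s['color'][120:270,210:370,::-1]
cv2.imwrite('pics/g3.png',np.hstack([cv2.resize(a,(430,350)),cv2.resize(b,(370,350))]))
E
```

```text
[563.5 254.8 157. ] [180.   -0.    1.2]
```

View pics/g3.png

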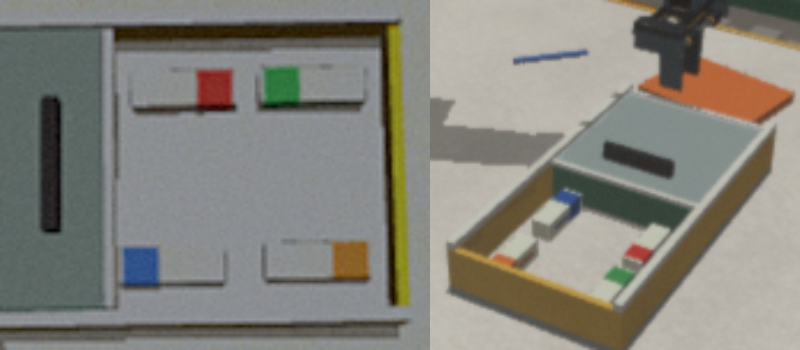

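All four cartons lie flat, one in each corner. Now grip the handle.

Call:
move_arm --plan '[{"tx": 0.09,"ty": 3.51,"tz": 0,"wx": 0,"wy": 0,"wz": 0},{"tx": 0.09,"ty": 3.51,"tz": 0,"wx": 0,"wy": 0,"wz": 0},{"tx": 0.09,"ty": 3.51,"tz": 0,"wx": 0,"wy": 0,"wz": 0},{"tx": 0.09,"ty": 3.51,"tz": 0,"wx": 0,"wy": 0,"wz": 0},{"tx": 0,"ty": 0,"tz": 0,"wx": 0,"wy": 0,"wz": 0},{"tx": 0,"ty": 0,"tz": 2,"wx": 0,"wy": 0,"wz": 0},{"tx": 0,"ty": 0,"tz": 2,"wx": 0,"wy": 0,"wz": 0},{"tx": 0,"ty": 0,"tz": 1.5,"wx": 0,"wy": 0,"wz": 0},{"tx": 0,"ty": 0,"tz": 0.8,"wx": 0,"wy": 0,"wz": 0},{"tx": 0,"ty": 0,"tz": 0,"wx": 0,"wy": 0,"wz": 0},{"tx": 0,"ty": 0,"tz": 0,"wx": 0,"wy": 0,"wz": 0}]'

```text
time_s: 27.4
ee_pos: [569.8, 114.9, 94.1]
ee_rot: [-180.0, -0.0, 1.1]
force: [-0.6, -0.3, 1.1]
gripper_width: 50.2
gripper_force: 0.0
```

Call:
move_arm --plan '[{"tx": 0,"ty": 0,"tz": 0,"wx": 0,"wy": 0,"wz": 0},{"tx": 0,"ty": 0,"tz": 0,"wx": 0,"wy": 0,"wz": 0},{"tx": 0,"ty": 0,"tz": 0,"wx": 0,"wy": 0,"wz": 0},{"tx": 0,"ty": 0,"tz": 0,"wx": 0,"wy": 0,"wz": 0},{"tx": 0,"ty": 0,"tz": 0,"wx": 0,"wy": 0,"wz": 0},{"tx": 0,"ty": 0,"tz": 0,"wx": 0,"wy": 0,"wz": 0}]' --gripper 1 --force 15

```text
time_s: 27.9
ee_pos: [569.8, 114.2, 94.2]
ee_rot: [180.0, -0.0, 1.0]
force: [-1.5, 0.9, 1.4]
gripper_width: 14.2
gripper_force: 15.0
```

Pull 230 mm towards -y, then creep onto the stop.

Call:
move_arm --plan '[{"tx": 0,"ty": 1,"tz": 0,"wx": 0,"wy": 0,"wz": 0},{"tx": 0,"ty": 2,"tz": 0,"wx": 0,"wy": 0,"wz": 0},{"tx": 0,"ty": 2.2,"tz": 0,"wx": 0,"wy": 0,"wz": 0},{"tx": 0,"ty": 2.2,"tz": 0,"wx": 0,"wy": 0,"wz": 0},{"tx": 0,"ty": 2.2,"tz": 0,"wx": 0,"wy": 0,"wz": 0},{"tx": 0,"ty": 2.2,"tz": 0,"wx": 0,"wy": 0,"wz": 0},{"tx": 0,"ty": 2.2,"tz": 0,"wx": 0,"wy": 0,"wz": 0},{"tx": 0,"ty": 2.2,"tz": 0,"wx": 0,"wy": 0,"wz": 0},{"tx": 0,"ty": 2.2,"tz": 0,"wx": 0,"wy": 0,"wz": 0},{"tx": 0,"ty": 2.2,"tz": 0,"wx": 0,"wy": 0,"wz": 0},{"tx": 0,"ty": 1.6,"tz": 0,"wx": 0,"wy": 0,"wz": 0},{"tx": 0,"ty": 0.8,"tz": 0,"wx": 0,"wy": 0,"wz": 0}]'

```text
time_s: 28.9
ee_pos: [573.1, -117.5, 94.2]
ee_rot: [-180.0, 0.0, 0.9]
force: [-0.6, 2.1, 3.4]
gripper_width: 14.0
gripper_force: 15.0
```

Call:
move_arm --plan '[{"tx": 0,"ty": 0.4,"tz": 0,"wx": 0,"wy": 0,"wz": 0},{"tx": 0,"ty": 0.3,"tz": 0,"wx": 0,"wy": 0,"wz": 0},{"tx": 0,"ty": 0.3,"tz": 0,"wx": 0,"wy": 0,"wz": 0},{"tx": 0,"ty": 0,"tz": 0,"wx": 0,"wy": 0,"wz": 0},{"tx": 0,"ty": 0,"tz": 0,"wx": 0,"wy": 0,"wz": 0}]'

```text
time_s: 29.32
ee_pos: [573.3, -125.5, 94.2]
ee_rot: [179.9, 0.1, 1.1]
force: [-2.3, -1.7, 5.0]
gripper_width: 14.0
gripper_force: 15.0
```

Call:
move_arm --plan '[{"tx": 0,"ty": 0.2,"tz": 0,"wx": 0,"wy": 0,"wz": 0},{"tx": 0,"ty": 0.2,"tz": 0,"wx": 0,"wy": 0,"wz": 0},{"tx": 0,"ty": 0,"tz": 0,"wx": 0,"wy": 0,"wz": 0},{"tx": 0,"ty": 0,"tz": 0,"wx": 0,"wy": 0,"wz": 0}]'

```text
time_s: 29.65
ee_pos: [573.2, -125.7, 94.1]
ee_rot: [-179.7, 0.1, 1.0]
force: [-3.4, 10.0, 5.9]
gripper_width: 13.9
gripper_force: 15.0
```

Call:
move_arm --plan '[{"tx": 0,"ty": 0,"tz": 0,"wx": 0,"wy": 0,"wz": 0},{"tx": 0,"ty": 0,"tz": 0,"wx": 0,"wy": 0,"wz": 0},{"tx": 0,"ty": 0,"tz": 0,"wx": 0,"wy": 0,"wz": 0},{"tx": 0,"ty": 0,"tz": 0,"wx": 0,"wy": 0,"wz": 0},{"tx": 0,"ty": 0,"tz": -2,"wx": 0,"wy": 0,"wz": 0},{"tx": 0,"ty": 0,"tz": -4,"wx": 0,"wy": 0,"wz": 0},{"tx": 0,"ty": 0,"tz": -4,"wx": 0,"wy": 0,"wz": 0},{"tx": -3,"ty": -2.5,"tz": 0,"wx": 0,"wy": 0,"wz": 0},{"tx": -3,"ty": -2.5,"tz": 0,"wx": 0,"wy": 0,"wz": 0},{"tx": 0,"ty": -4,"tz": 0,"wx": 0,"wy": 0,"wz": 0},{"tx": 0,"ty": -4,"tz": 0,"wx": 0,"wy": 0,"wz": 0},{"tx": 0,"ty": -4,"tz": 0,"wx": 0,"wy": 0,"wz": 0}]' --gripper 5

```text
time_s: 30.65
ee_pos: [510.5, 40.3, 194.3]
ee_rot: [180.0, -0.1, 0.9]
force: [1.6, 0.5, -0.5]
gripper_width: 49.8
gripper_force: 0.0
```

Call:
move_arm --plan '[{"tx": 0,"ty": -4,"tz": 0,"wx": 0,"wy": 0,"wz": 0},{"tx": 0,"ty": -4,"tz": 0,"wx": 0,"wy": 0,"wz": 0},{"tx": 0,"ty": -4,"tz": 0,"wx": 0,"wy": 0,"wz": 0},{"tx": 0,"ty": -4,"tz": 0,"wx": 0,"wy": 0,"wz": 0},{"tx": 0,"ty": 0,"tz": 0,"wx": 0,"wy": 0,"wz": 0},{"tx": 0,"ty": 0,"tz": 0,"wx": 0,"wy": 0,"wz": 0},{"tx": 0,"ty": 0,"tz": 0,"wx": 0,"wy": 0,"wz": 0}]'

```text
time_s: 31.23
ee_pos: [508.1, 199.0, 193.6]
ee_rot: [179.9, 0.0, 1.1]
force: [-0.2, -0.1, 0.3]
gripper_width: 49.7
gripper_force: 0.0
```

```bash
python3 - <<'E'
from h import *
f=grab_frame('top');s=grab_frame('scene');print(env.state()['ee_pos'])
im=f['color'];H=cv2.cvtColor(im,cv2.COLOR_RGB2HSV);x=np.arange(560)[None];y=np.arange(420)[:,None]
b,a=rect((H[...,2]<70)&(x>328)&(x<349)&(y>188)&(y<243));print(a,ray(f,b,105).mean(0),"expect shut ~(573,-126)")
cv2.imwrite('pics/g4.png',np.hstack([cv2.resize(im[165:275,230:365,::-1],(430,350)),cv2.resize(s['color'][120:270,210:370,::-1],(370,350))]))
E
```

```text
[508.23759204 198.08807666 193.82730281]
195.5 [ 573.03246574 -124.93881594  105.        ] expect shut ~(573,-126)
```

View pics/g4.png

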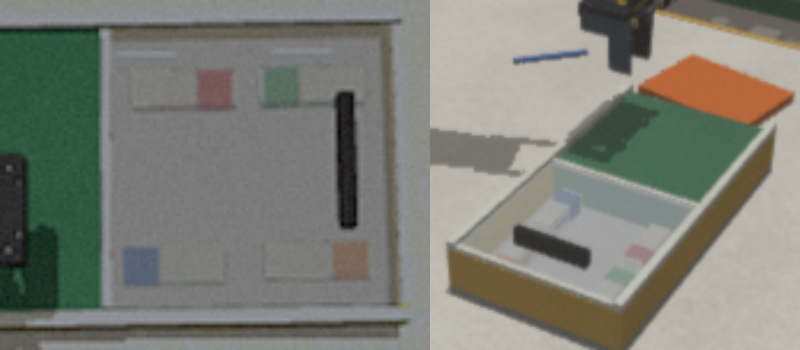

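The cover is fully shut with the four cartons in the corners beneath it, and the arm is clear of everything.

```bash
python3 -c "
from workcell import env
print(env.job_done())"
```

```text
the job is handed in; nothing more can be done
None
```

The job is handed in: the cover was slid fully open, the four cartons laid flat one towards each corner of the bay, and the cover slid shut to its stop at about 31 s; the other things on the counter were not touched.

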